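# Pack the ribbon reels for the next decorating group

## Robot

A 6-joint arm with a two-finger parallel gripper is mounted at the origin on the work surface. World frame = base frame: x ahead of the robot, y to its left, z up, the work surface at z = 0. Lengths are in m, angles in rad, forces in N, time in s.
With the tool pointing down it reaches from about 0.25 to 0.725 m from the base axis. Payload 4 kg.
Tool frame: the origin (TCP) lies at the very end of the fingers, on their centre line; the grasp point (between the pads) lies 19 mm behind it; z points along the fingers, y is the line along which they close (so a half turn about z gives the same grasp; the last joint's range is limited). The gripper opens to 85 mm and grips with 20 to 120 N. Pads are 22 mm wide; open, the fingers measure 114 mm over their backs; the gripper's body (76 mm by 85 mm) begins 54 mm behind the grasp point. The pads swing forward as they close: fully open they stand 13 mm farther back than shut.
Start: joints at [-1.128, 0.241, 0.005, 1.335, 0, 1.571], TCP at [0.214, -0.452, 0.231] pointing down, gripper open.
Joint ranges: [-2.72, 2.72], [-1.05, 1.87], [-1.09, 1.28], [-1.99, 2.15], [-1.42, 1.44], [-3.14, 3.14]. Speed limits (rad/s): [2.79, 2.79, 3.14, 3.14, 3.14, 3.14].

## Interface

Orientations are given as a unit quaternion [x, y, z, w].
In Python, from workcell import bot gives the robot as it stands.
- The arm moves only by the tool carry_out, never from a script. Its argument "increments" is one flat list of numbers, 5 for each row, row after row: the finger opening in cm, from 0 to 8.54, then the shift along the tool's x, y, z in cm, then the turn about the tool's z in rad. A call has exactly 5 rows; each row shifts and turns the commanded pose from where the row before left it, along the tool's axes as they then stand; what a row does not reach is not made up. A row lasts 1/8 s, in which the tool goes at most 62.5 mm and 10.7 degrees, less where a joint would pass 70% of its speed; a pose out of reach is approached as far as the arm can. A call with a gripper value outside its range is refused whole. The fingers move at their own pace and stop on an object; the grip force is fixed at half the most. Time passes only in rows, so rows that do not move let the fingers close, or fill a call up. It gives the time, the measured TCP pose, the force, the opening and the grip force at its end, in the units of the state.
- bot.get_obs(): the state, without advancing time (a new reading comes with each control period).
- bot.camera(name): name is "scene" or "top"; returns a dict with "pixels" (480x640x3 uint8, blue, green, red), "range_z" (480x640 float32, m along the optical axis (not along the pixel's ray), 0 where there is no reading), "mtx" (3x3 intrinsics, pixels), "D" ([k1, k2, p1, p2, k3] as OpenCV has them; the pictures are not rectified), "eye" and "attitude" of the camera in the world. Camera axes: x right, y down, z forward; pixel columns grow to the right and rows downward; lengths in m; the calibration is good to about 2 mm. A picture is of the moment at which its call begins.
- bot.job_done(): hands the job in; it is judged then, once.
Trained networks look in a picture, given as the dict that the camera call returned (one of the last four; its "shot" number tells which), for a name from the list of things; names that differ only in an ending like _2 or _b are one class to them, and where a whole thing is asked for, a point or a joint stands for the part that bears it (a point fixed in the world has none). Each returns a list of dicts, best first, with "p" (0 to 1); they miss things now and then, are a little off and sometimes report something else, mostly with a low value. They report only what shows in the picture. A call takes as long as a camera call. They do not tell look-alikes from the thing itself.
- bot.find_in(picture, name): "xyz" ([x, y, z] in m, in the coordinates of the camera as it stood for that picture, good to about 4 mm: the middle of the surface that is visible of it).
- bot.regions_of(picture, name): "mask" (480x640 bool, what is visible of it).
- bot.place_of(picture, name): "xyz" ([x, y, z] in m, in the coordinates of the camera as it stood for that picture, good to about 4 mm: a listed point, or the origin of a listed thing).
The state is a dict: "clock": time; "joint_pos": joint angles; "joint_vel": joint speeds; "tau": joint torques, N m; "eef_pos": TCP position; "tool_rot": TCP orientation; "ft_force": force on the tool from outside, world axes, zero at the start; "ft_torque": the same for the moment, N m; "grip_width": finger opening in m; "grasp_force": force on a finger pad.
Only numpy, scipy, OpenCV 4.12 (cv2) and the standard library are available. Lean on these libraries where they do the work, as an engineer would, in place of code of your own. Each camera call takes 0.05 s, during which the arm holds its last target. There are 200 camera calls.

## Task

First slide the round wooden board across the table, without lifting it, until it lies wholly inside the white ring. Then take every ribbon reel off the posts and layer them lying flat in one straight stack on the middle of the round board, within its red circle, in any order, and when all are stacked set the orange cover flat and centred on top with its knob up. Leave the tray, the brush jar and the bauble where they are.

Things in the scene. Friction and masses are not known exactly. Their poses are not given: they have to be found in the camera images.
- post_board: Fixed square plywood board, 220 x 220 mm, 18 mm thick, with four upright steel posts 12 mm thick, at (x, y) = (+-60, +-60) mm in its own frame (origin: centre of its underside, on the table; z up). At the foot of each post is a wooden seat, 44 mm across and 12 mm high, whose top is 30 mm above the table; the round post tips are 88 mm above the table. Each reel starts on a post, resting on its seat; some posts are empty.
- reel1_mid (a point): Centre of the red ribbon reel (half-way up its axis): a rigid wound reel, 62 mm outside diameter, 36 mm high, with a 24 mm bore right through, wound up to its rims round a white core that shows at both ends, about 0.12 kg. Its z axis is the bore axis, which points up when the reel stands on a post; the reel can only come off by sliding straight up. The reel may be absent.
- reel2_mid (a point): Centre of the gold ribbon reel (half-way up its axis): a rigid wound reel, 62 mm outside diameter, 36 mm high, with a 24 mm bore right through, wound up to its rims round a white core that shows at both ends, about 0.12 kg. Its z axis is the bore axis, which points up when the reel stands on a post; the reel can only come off by sliding straight up. The reel may be absent.
- reel3_mid (a point): Centre of the silver ribbon reel (half-way up its axis): a rigid wound reel, 62 mm outside diameter, 36 mm high, with a 24 mm bore right through, wound up to its rims round a white core that shows at both ends, about 0.12 kg. Its z axis is the bore axis, which points up when the reel stands on a post; the reel can only come off by sliding straight up. The reel may be absent.
- reel4_mid (a point): Centre of the green ribbon reel (half-way up its axis): a rigid wound reel, 62 mm outside diameter, 36 mm high, with a 24 mm bore right through, wound up to its rims round a white core that shows at both ends, about 0.12 kg. Its z axis is the bore axis, which points up when the reel stands on a post; the reel can only come off by sliding straight up. The reel may be absent.
- round_board_top (a point): Centre of the top face of the loose round wooden packing board: a solid flat disc, 150 mm diameter, 18 mm thick, about 0.35 kg, lying on the table, slides with ordinary friction. z up. A red circle, 86 mm inside diameter and 94 mm outside diameter, is printed round this centre.
- ring_mark: Centre of the white ring marked flat on the table (no height): 180 mm inside diameter, 198 mm outside diameter. Fixed.
- cover_knob (a point): Middle of the light wooden knob of the loose cover: an orange disc, 90 mm diameter and 8 mm thick with a flat underside, and an upright round knob on its centre, 24 mm thick and 40 mm high (48 mm overall). This point is 28 mm above the underside. z up. About 0.12 kg. Starts on the table.
- tray: Bystander: black plastic tray with a red floor, 100 x 180 mm, 40 mm high, loose. Origin: centre of its underside.
- brush_jar: Bystander: glass jar, 68 mm diameter, 90 mm high, with brushes standing up to 177 mm, loose. Origin: centre of its underside.
- bauble: Bystander: silver bauble, 80 mm diameter, on a cardboard collar, 98 mm high, loose. Origin: centre of its underside.
Things that resemble listed ones, but are neither listed nor needed, are in the scene too. What is meant by the part that bears reel4_mid is not purple, and is the smaller of those in its own colour. What is shaped like the part that bears round_board_top but black is not meant.

How it is judged:
By the outcome, as a careful person would: the job done as asked, in the order asked, and still so for the second after the job is handed in, with the robot touching nothing.
Of reel1, reel2, reel3, reel4 only 2 to 4 are there at a start; the rules pass over those that are not, and their reading is None.
At some moment in a run one of cover may be knocked a few centimetres aside while the robot is not near it.
Once in a run the grip may slacken for a moment while it holds something.
It also fails if it takes over 210 s, if anything falls off the work surface, if the arm or the gripper's body presses on something with over 40 N, if the wrist force passes 120 N, or if a joint passes its speed limit or range.

## Working session

There is one attempt and no reset: what is moved stays moved. The work goes in short steps, Python scripts to look and compute and a tool call to move; the robot and the scene stay as the last step left them, time stands still between calls to the robot, and variables do not carry over. Pictures are saved under pics/ and viewed, at most 14 in all, crops included, and the job is handed in when it is done.

Besides the shell and the picture viewer there is one more tool, called after "Emit:" as name(argument=value, ...), one argument or row to a line, values as JSON. carry_out: Moves the arm, as the interface text tells. Its arguments: {"type":"object","properties":{"increments":{"type":"array","items":{"type":"number"}}},"required":["increments"]}

```bash
mkdir -p pics
cat > h.py <<'E'
import numpy as np,cv2
from scipy.spatial.transform import Rotation as R
from workcell import bot
def w(c,p):
    a=np.array(c["attitude"]); M=R.from_quat(a).as_matrix() if a.size==4 else a
    return np.asarray(p)@M.T+np.array(c["eye"])
def cloud(c):
    v,u=np.mgrid[0:480,0:640]
    n=cv2.undistortPoints(np.stack([u,v],-1).reshape(-1,1,2).astype(np.float32),np.array(c["mtx"]),np.array(c["D"])).reshape(480,640,2)
    z=c["range_z"]; P=np.dstack([n[...,0]*z,n[...,1]*z,z]).reshape(-1,3)
    W=w(c,P).reshape(480,640,3); W[z==0]=np.nan; return W
def px(c,p):
    a=np.array(c["attitude"]); M=R.from_quat(a).as_matrix() if a.size==4 else a
    q=(np.asarray(p)-np.array(c["eye"]))@M
    return cv2.projectPoints(q.reshape(1,1,3),np.zeros(3),np.zeros(3),np.array(c["mtx"]),np.array(c["D"]))[0].ravel()
E
python3 - <<'E'
from h import *
o=bot.get_obs(); print(o["clock"],o["eef_pos"],o["tool_rot"])
for n in ["top","scene"]:
    c=bot.camera(n); cv2.imwrite(f"pics/{n}0.png",c["pixels"]); print(n,c["eye"],c["attitude"])
    for t in ["post_board","reel1_mid","reel2_mid","reel3_mid","reel4_mid","round_board_top","ring_mark","cover_knob","tray","brush_jar","bauble"]:
        for d in bot.place_of(c,t):
            W=w(c,d["xyz"]); print(t,round(d["p"],2),W.round(3),px(c,W).round())
E
```

```text
0.0 [ 0.21395645 -0.45122042  0.23039271] [ 9.75597238e-01  2.19565271e-01 -2.30435448e-04 -1.03375335e-03]
top [ 0.39729576 -0.02989014  1.21082984] [ 0.71354704 -0.69830435  0.02795415 -0.04939854]
post_board 0.68 [ 0.508 -0.274  0.002] [454. 242.]
reel1_mid 0.56 [ 0.572 -0.323  0.05 ] [483. 208.]
reel2_mid 0.74 [ 0.438 -0.211  0.049] [426. 276.]
reel2_mid 0.32 [ 0.507 -0.271  0.001] [452. 242.]
reel4_mid 0.96 [ 0.745 -0.325  0.025] [480. 126.]
reel4_mid 0.63 [ 0.642 -0.082  0.014] [360. 174.]
reel4_mid 0.57 [ 0.752 -0.163  0.003] [400. 123.]
round_board_top 0.88 [0.275 0.297 0.018] [166. 352.]
cover_knob 0.74 [0.657 0.085 0.026] [277. 164.]
tray 0.59 [ 0.771  0.039 -0.004] [302. 113.]
brush_jar 0.72 [0.714 0.273 0.003] [189. 138.]
brush_jar 0.57 [ 0.77   0.04  -0.002] [301. 113.]
bauble 0.59 [ 0.754 -0.164 -0.   ] [400. 123.]
bauble 0.21 [ 0.573 -0.322  0.048] [482. 207.]
scene [ 0.91559324 -0.65369169  0.8602541 ] [ 0.89847426  0.23142168 -0.0985926  -0.35981594]
post_board 0.64 [ 0.507 -0.27   0.001] [255. 336.]
post_board 0.58 [ 0.558 -0.202  0.044] [289. 312.]
reel1_mid 0.82 [ 0.571 -0.322  0.049] [263. 355.]
reel2_mid 0.76 [ 0.438 -0.219  0.049] [240. 295.]
reel2_mid 0.17 [ 0.554 -0.203  0.041] [287. 312.]
reel4_mid 0.96 [ 0.648 -0.078  0.023] [350. 294.]
reel4_mid 0.86 [ 0.555 -0.204  0.044] [287. 312.]
reel4_mid 0.83 [ 0.745 -0.325  0.026] [337. 400.]
round_board_top 0.91 [0.279 0.297 0.017] [300. 167.]
round_board_top 0.7 [0.526 0.264 0.02 ] [366. 196.]
cover_knob 0.95 [0.658 0.082 0.029] [382. 250.]
tray 0.92 [0.775 0.047 0.002] [419. 283.]
tray 0.58 [0.66  0.086 0.03 ] [383. 249.]
tray 0.51 [ 0.755 -0.168  0.003] [374. 347.]
brush_jar 0.93 [0.717 0.278 0.003] [429. 219.]
bauble 0.94 [ 0.754 -0.168  0.001] [374. 348.]
```

View pics/top0.png

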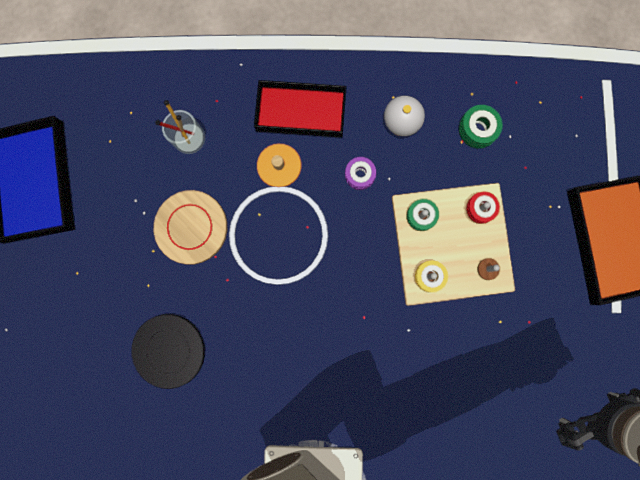

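View pics/scene0.png

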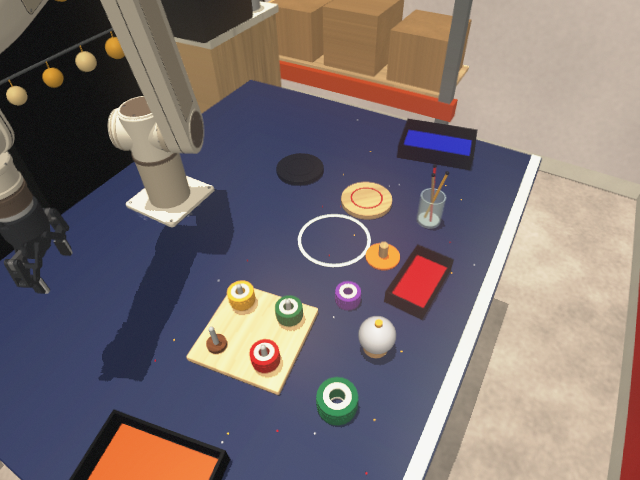

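Top view: the pale board with red circle is at (190,228), the ring at (279,235), the cover at (279,164). Reels on posts: green (423,214), red (484,207), gold (431,276); the post at (488,268) is empty.

Look-alikes:
- **Green:** the large reel on the table at (481,126). I choose the smaller one on its post.
- **Purple:** the reel at (360,173), not meant.
- **Round boards:** the black disc at (168,351), not meant.

Next I measure and check with a crop.

```bash
cat >> h.py <<'E'
def look():
    c=bot.camera("top"); return c,cloud(c),cv2.cvtColor(c["pixels"],cv2.COLOR_BGR2HSV).astype(int)
def circ(W,m):
    p=W[m][:,:2]; (x,y),r=cv2.minEnclosingCircle(p.astype(np.float32))
    s=np.linalg.lstsq(np.c_[2*p,np.ones(len(p))],(p**2).sum(1),rcond=None)[0]
    return len(p),p.mean(0).round(4),(round(x,4),round(y,4),round(r,4)),s[:2].round(4),np.sqrt(s[2]+s[:2]@s[:2]).round(4),np.nanmedian(W[m][:,2]).round(4)
def near(W,x,y,r): return np.hypot(W[...,0]-x,W[...,1]-y)<r
E
python3 - <<'E'
from h import *
c,W,H=look()
S,V=H[...,1],H[...,2]; Z=W[...,2]
white=(S<40)&(V>170)
m=white&(abs(Z)<.01)&near(W,.515,.085,.13); print("ring",circ(W,m))
m=(Z>.010)&(Z<.03)&near(W,.526,.264,.1); print("board",circ(W,m))
m=(Z>.010)&(Z<.03)&near(W,.526,.264,.07)&(S>130)&((H[...,0]<8)|(H[...,0]>172)); print("redcirc",circ(W,m))
m=(Z>.003)&(Z<.03)&near(W,.658,.083,.06); print("coverdisc",circ(W,m))
m=(Z>.035)&(Z<.06)&near(W,.658,.083,.03); print("knob",circ(W,m))
for n,x,y in[("red",.572,-.322),("gold",.438,-.215),("green",.555,-.204)]:
    print(n,circ(W,(Z>.057)&(Z<.074)&near(W,x,y,.05)), circ(W,(Z>.08)&(Z<.1)&near(W,x,y,.03)))
m=(Z>.010)&(Z<.024)&near(W,.508,-.272,.2)
print("pb",cv2.minAreaRect(W[m][:,:2].astype(np.float32)))
im=cv2.resize(c["pixels"][100:310,140:520],None,fx=2.1,fy=2.1,interpolation=cv2.INTER_CUBIC);cv2.imwrite("pics/crop1.png",im)
E
```

```text
ring (1419, array([0.5163, 0.08  ]), (0.5168, 0.0809, 0.0999), array([0.5165, 0.0805]), np.float64(0.0941), np.float64(0.0005))
board (4221, array([0.5268, 0.2576]), (0.5285, 0.2591, 0.0765), array([0.5271, 0.2579]), np.float64(0.0531), np.float64(0.0173))
redcirc (233, array([0.525 , 0.2596]), (0.5275, 0.2598, 0.0473), array([0.5273, 0.2593]), np.float64(0.0447), np.float64(0.0182))
coverdisc (1396, array([0.6564, 0.0824]), (0.6585, 0.0836, 0.0598), array([0.6577, 0.0829]), np.float64(0.0344), np.float64(0.0072))
knob (121, array([0.6578, 0.0831]), (0.6584, 0.0834, 0.0122), array([0.6581, 0.0832]), np.float64(0.0085), np.float64(0.0464))
red (687, array([ 0.5724, -0.3206]), (0.5731, -0.3213, 0.0314), array([ 0.5728, -0.3211]), np.float64(0.0228), np.float64(0.0648)) (27, array([ 0.5724, -0.3205]), (0.5731, -0.3204, 0.0056), array([ 0.5726, -0.3206]), np.float64(0.0039), np.float64(0.0851))
gold (698, array([ 0.4368, -0.2192]), (0.437, -0.2195, 0.0313), array([ 0.437 , -0.2194]), np.float64(0.0231), np.float64(0.065)) (30, array([ 0.4373, -0.2187]), (0.4365, -0.2186, 0.0061), array([ 0.437 , -0.2187]), np.float64(0.0043), np.float64(0.0853))
green (684, array([ 0.556 , -0.2019]), (0.5566, -0.2025, 0.0306), array([ 0.5563, -0.2023]), np.float64(0.0227), np.float64(0.065)) (27, array([ 0.556 , -0.2022]), (0.5556, -0.2021, 0.0048), array([ 0.5563, -0.2023]), np.float64(0.0039), np.float64(0.0848))
pb ((0.5452588796615601, -0.2655332088470459), (0.30148059129714966, 0.22159339487552643), 8.245553970336914)
```

View pics/crop1.png

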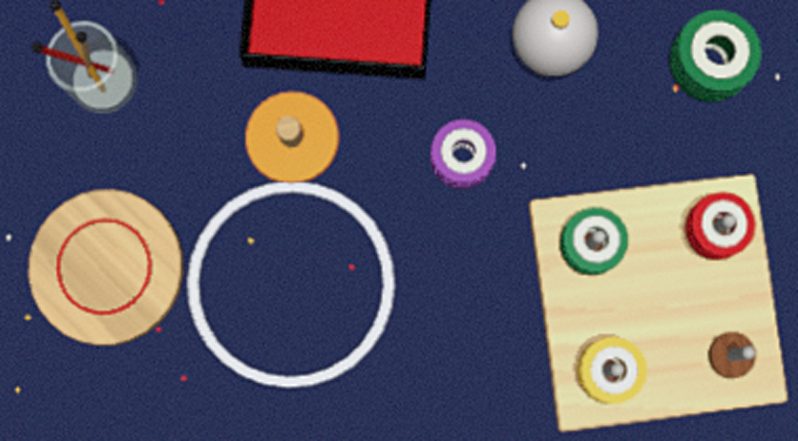

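Emit:
carry_out(
  increments=[8.5, 0, 0, -2, -0.18, 8.5, 0, 0, -2, -0.18, 8.5, 0, 0, 0, -0.18, 8.5, 0, 0, 0, -0.18, 8.5, 0, 0, 0, -0.18],
)

```text
clock: 1.88
eef_pos: [0.2142, -0.4518, 0.2714]
tool_rot: [0.781, 0.624, -0.0, 0.0]
ft_force: [0.0, 0.2, -0.5]
grip_width: 0.0849
grasp_force: 0.0
```

Run:
```python
from h import *
o=bot.get_obs(); print(o["clock"],o["joint_pos"].round(3) if hasattr(o["joint_pos"],'round') else o["joint_pos"],R.from_quat(o["tool_rot"]).as_matrix().round(3))
```

```text
1.875 [-1.128  0.227  0.091  1.435 -0.     0.665] [[ 0.22   0.975  0.   ]
 [ 0.975 -0.22  -0.   ]
 [-0.     0.    -1.   ]]
```

The crop confirms it: pale board with red circle (board left of the ring), the small green reel, red and gold on posts. I push the board with the open fingers as a cradle.

Emit:
carry_out(
  increments=[8.5, 0, 0, 0, -0.18, 8.5, 0, 0, 0, -0.042, 8.5, 5.4, 2.1, 0, 0, 8.5, 5.4, 2.1, 0, 0, 8.5, 5.4, 2.1, 0, 0],
)

```text
clock: 2.5
eef_pos: [0.2786, -0.2887, 0.2713]
tool_rot: [0.71, 0.705, 0.0, 0.0]
ft_force: [1.3, 0.1, 0.2]
grip_width: 0.0848
grasp_force: 0.0
```

Emit:
carry_out(
  increments=[8.5, 5.4, 2.1, 0, 0, 8.5, 5.4, 2.1, 0, 0, 8.5, 5.4, 2.1, 0, 0, 8.5, 5.4, 2.1, 0, 0, 8.5, 5.4, 2.1, 0, 0],
)

```text
clock: 3.12
eef_pos: [0.3854, -0.019, 0.2717]
tool_rot: [0.709, 0.705, 0.0, 0.001]
ft_force: [0.5, -2.1, 0.6]
grip_width: 0.0851
grasp_force: 0.0
```

Emit:
carry_out(
  increments=[8.5, 5.4, 2.1, 0, 0, 8.5, 5.4, 2.1, 0, 0, 8.5, 5.4, 2.1, 0, 0, 8.5, 5.4, 2.1, 0, 0, 8.5, 5.4, 2.1, 0, 0],
)

```text
clock: 3.75
eef_pos: [0.492, 0.2506, 0.2714]
tool_rot: [0.709, 0.705, 0.0, 0.0]
ft_force: [1.5, -0.5, 0.8]
grip_width: 0.0851
grasp_force: 0.0
```

Emit:
carry_out(
  increments=[8.5, 5.4, 2, 4, 0, 8.5, 5.4, 1.8, 5, 0, 8.5, 0, 0, 5, 0, 8.5, 0, 0, 5, 0, 8.5, 0, 0, 3, 0],
)

```text
clock: 4.38
eef_pos: [0.523, 0.3403, 0.0609]
tool_rot: [0.709, 0.705, -0.002, -0.0]
ft_force: [0.2, -0.9, -0.1]
grip_width: 0.0849
grasp_force: 0.0
```

Emit:
carry_out(
  increments=[8.5, 2.2, 0.4, 0, 0, 8.5, 0, 0, 2.2, 0, 8.5, 0, 0, 2.2, 0, 8.5, 0, 0, 1.4, 0, 8.5, 0, 0, 0, 0],
)

```text
clock: 5.0
eef_pos: [0.5279, 0.3623, 0.005]
tool_rot: [0.709, 0.705, -0.001, -0.0]
ft_force: [0.0, -0.3, 0.3]
grip_width: 0.0851
grasp_force: 0.0
```

Emit:
carry_out(
  increments=[8.5, 0, 0, 1.0, 0, 8.5, 0, 0, 0, 0, 8.5, -1.5, 0, 0, 0, 8.5, -1.5, 0, 0, 0, 8.5, -1.5, -0.1, 0, 0],
)

```text
clock: 5.62
eef_pos: [0.5278, 0.3171, -0.0032]
tool_rot: [0.709, 0.705, 0.001, -0.0]
ft_force: [0.1, 1.5, -0.0]
grip_width: 0.0848
grasp_force: 0.9
```

Run:
```python
from h import *
o=bot.get_obs();print(o["eef_pos"],o["ft_force"])
c,W,H=look();S=H[...,1];Z=W[...,2]
print(circ(W,(Z>.010)&(Z<.03)&near(W,.527,.25,.085)))
```

```text
[ 0.52781279  0.3171389  -0.00315647] [ 0.10250393  1.50401469 -0.02169325]
(4251, array([0.5257, 0.2415]), (0.5244, 0.2493, 0.0826), array([0.5259, 0.2422]), np.float64(0.0532), np.float64(0.0174))
```

Emit:
carry_out(
  increments=[8.5, -1.5, -0.1, 0, 0, 8.5, -1.5, -0.1, 0, 0, 8.5, -1.5, -0.1, 0, 0, 8.5, -1.5, -0.1, 0, 0, 8.5, -1.5, -0.1, 0, 0],
)

```text
clock: 6.3
eef_pos: [0.5221, 0.2422, -0.0034]
tool_rot: [0.709, 0.705, 0.0, -0.0]
ft_force: [-0.1, 1.6, 1.5]
grip_width: 0.0846
grasp_force: 1.2
```

Emit:
carry_out(
  increments=[8.5, -1.5, -0.1, 0, 0, 8.5, -1.5, -0.1, 0, 0, 8.5, -1.5, -0.1, 0, 0, 8.5, -1.0, -0.1, 0, 0, 8.5, -0.5, 0, 0, 0],
)

```text
clock: 6.92
eef_pos: [0.5176, 0.1825, -0.0035]
tool_rot: [0.709, 0.705, 0.0, -0.0]
ft_force: [-0.9, 2.7, 0.4]
grip_width: 0.0846
grasp_force: 1.4
```

```bash
cat > brd.py <<'E'
from h import *
o=bot.get_obs();print(o["eef_pos"],o["ft_force"])
c,W,H=look();S=H[...,1];Z=W[...,2]
m=(Z>.010)&(Z<.03)&(S>130)&((H[...,0]<8)|(H[...,0]>172))&near(W,.517,.09,.08)
print("red",circ(W,m)); print("disc",circ(W,(Z>.010)&(Z<.03)&near(W,.517,.085,.09)))
for d in bot.place_of(c,"round_board_top"): print(d["p"],w(c,d["xyz"]).round(4))
Z=W[...,2];print("knob",circ(W,(Z>.038)&(Z<.055)&near(W,.657,.083,.03)))
E
python3 brd.py
```

```text
[ 0.51761713  0.18250842 -0.00352447] [-0.92639996  2.70790226  0.39447357]
red (251, array([0.5141, 0.1099]), (0.516, 0.1093, 0.0472), array([0.5159, 0.1089]), np.float64(0.0448), np.float64(0.0181))
disc (4052, array([0.5153, 0.104 ]), (0.5164, 0.1092, 0.0752), array([0.5157, 0.1048]), np.float64(0.0513), np.float64(0.0175))
0.92 [0.515  0.1093 0.017 ]
knob (117, array([0.6582, 0.0832]), (0.6586, 0.0834, 0.0119), array([0.6583, 0.0833]), np.float64(0.0085), np.float64(0.047))
```

Emit:
carry_out(
  increments=[8.5, -1.0, 0, 0, 0, 8.5, -1.0, 0, 0, 0, 8.5, -0.6, 0, 0, 0, 8.5, -0.25, 0, 0, 0, 8.5, 0, 0, 0, 0],
)

```text
clock: 7.65
eef_pos: [0.5174, 0.1539, -0.0037]
tool_rot: [0.709, 0.705, -0.0, 0.0]
ft_force: [0.2, -0.4, -0.2]
grip_width: 0.0853
grasp_force: 0.2
```

Emit:
carry_out(
  increments=[8.5, 1.5, 0, 0, 0, 8.5, 2, 0, -4, 0, 8.5, 0, 0, -5, 0, 8.5, 0, 0, -5, 0, 8.5, -5.0, 0, -3, 0],
)

```text
clock: 8.28
eef_pos: [0.519, 0.1428, 0.1693]
tool_rot: [0.707, 0.707, 0.002, 0.001]
ft_force: [0.7, 0.1, -0.1]
grip_width: 0.0854
grasp_force: 0.0
```

Emit:
carry_out(
  increments=[8.5, -5.5, -1, 0, 0, 8.5, -5.5, -1, 0, 0, 8.5, -5.5, -1, 0, 0, 8.5, -5.5, -1, 0, 0, 8.5, -5.5, -1, 0, 0],
)

```text
clock: 8.9
eef_pos: [0.4657, -0.1361, 0.1666]
tool_rot: [0.709, 0.705, -0.0, 0.0]
ft_force: [1.3, -0.4, 0.5]
grip_width: 0.0848
grasp_force: 0.0
```

```bash
python3 brd.py
```

```text
[ 0.46572208 -0.13608828  0.16656509] [ 1.28293756 -0.4117555   0.47623802]
red (242, array([0.5151, 0.0798]), (0.5157, 0.0802, 0.0468), array([0.5157, 0.08  ]), np.float64(0.0448), np.float64(0.018))
disc (4377, array([0.5152, 0.0803]), (0.5163, 0.0807, 0.0755), array([0.5154, 0.0805]), np.float64(0.0528), np.float64(0.0175))
0.77 [0.5099 0.0826 0.0162]
0.58 [0.2763 0.2965 0.0171]
knob (118, array([0.658 , 0.0831]), (0.6582, 0.0835, 0.0121), array([0.6582, 0.0832]), np.float64(0.0086), np.float64(0.0472))
```

Board centred in the ring to within 1 mm. Now the gold reel.

Emit:
carry_out(
  increments=[8.5, -4.1, -1.4, 0, 0, 8.5, -4.1, -1.4, 0, 0, 8.5, 0, 0, 3, 0, 8.5, 0, 0, 0, 0, 8.5, 0, 0, 0, 0],
)

```text
clock: 9.62
eef_pos: [0.438, -0.2161, 0.1369]
tool_rot: [0.709, 0.706, 0.0, 0.0]
ft_force: [0.2, 0.3, 0.7]
grip_width: 0.085
grasp_force: 0.0
```

Emit:
carry_out(
  increments=[8.5, -0.3, -0.1, 3, 0, 8.5, 0, 0, 3, 0, 8.5, 0, 0, 3, 0, 8.5, 0, 0, 1.7, 0, 8.5, 0, 0, 0, 0],
)

```text
clock: 10.25
eef_pos: [0.4364, -0.219, 0.0292]
tool_rot: [0.709, 0.706, -0.0, -0.001]
ft_force: [0.1, 0.2, 0.2]
grip_width: 0.0849
grasp_force: 0.0
```

Emit:
carry_out(
  increments=[0, 0, 0, 0, 0, 0, 0, 0, 0, 0, 0, 0, 0, 0, 0, 0, 0, 0, 0, 0, 0, 0, 0, 0, 0],
)

```text
clock: 10.88
eef_pos: [0.4379, -0.2204, 0.0312]
tool_rot: [0.709, 0.705, 0.001, 0.002]
ft_force: [0.3, 1.7, 6.0]
grip_width: 0.059
grasp_force: 65.2
```

Emit:
carry_out(
  increments=[0, 0, 0, -1, 0, 0, 0, 0, -2, 0, 0, 0, 0, -3, 0, 0, 0, 0, -3, 0, 0, 0, 0, -3, 0],
)

```text
clock: 11.5
eef_pos: [0.4359, -0.2198, 0.1507]
tool_rot: [0.709, 0.705, -0.0, -0.0]
ft_force: [0.0, -1.3, -0.7]
grip_width: 0.0596
grasp_force: 64.7
```

Run:
```python
from h import *
o=bot.get_obs();print(o["eef_pos"],o["ft_force"],o["grip_width"])
c=bot.camera("scene");cv2.imwrite("pics/s1.png",c["pixels"][150:420,120:480])
for d in bot.place_of(c,"reel2_mid"): print(d["p"],w(c,d["xyz"]).round(4))
```

```text
[ 0.43585764 -0.21982354  0.15074069] [ 0.04882275 -1.28561539 -0.73212941] 0.05957236553652754
0.61 [ 0.4337 -0.2162  0.171 ]
```

View pics/s1.png

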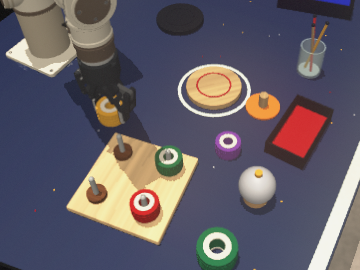

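Emit:
carry_out(
  increments=[0, 5, 1.3, 0, 0, 0, 5, 1.3, 0, 0, 0, 5, 1.3, 0, 0, 0, 5, 1.3, 0, 0, 0, 5, 1.4, 0, 0],
)

```text
clock: 12.22
eef_pos: [0.5032, 0.0311, 0.1484]
tool_rot: [0.709, 0.705, -0.001, -0.0]
ft_force: [0.9, -0.5, -0.9]
grip_width: 0.0595
grasp_force: 64.7
```

Emit:
carry_out(
  increments=[0, 3, 0.9, 0, 0, 0, 2, 0.5, 2, 0, 0, 0, 0, 3, 0, 0, 0, 0, 3, 0, 0, 0, 0, 0, 0],
)

```text
clock: 12.85
eef_pos: [0.5148, 0.0791, 0.0662]
tool_rot: [0.709, 0.705, -0.003, -0.002]
ft_force: [-1.5, -0.7, -0.7]
grip_width: 0.0595
grasp_force: 69.6
```

```bash
cat > held.py <<'E'
import sys
from h import *
o=bot.get_obs();t=np.array(o["eef_pos"]);print(t.round(4),np.round(o["ft_force"],1),o["grip_width"],o["clock"])
for n in("scene","top"):
    c=bot.camera(n)
    for d in bot.place_of(c,sys.argv[1])[:2]: print(n,round(d["p"],2),w(c,d["xyz"]).round(4),(w(c,d["xyz"])-t).round(4))
E
python3 held.py reel2_mid
```

```text
[0.5148 0.0791 0.0662] [-1.5 -0.7 -0.7] 0.059523399393667846 12.85
scene 0.63 [0.514  0.0808 0.0848] [-0.0008  0.0017  0.0186]
```

Emit:
carry_out(
  increments=[0, 0.1, 0.1, 2, 0, 0, 0, 0, 1.5, 0, 0, 0, 0, 0.8, 0, 0, 0, 0, 0.2, 0, 0, 0, 0, 0, 0],
)

```text
clock: 13.68
eef_pos: [0.5193, 0.0806, 0.0246]
tool_rot: [0.709, 0.705, 0.0, 0.0]
ft_force: [1.0, -0.3, -0.9]
grip_width: 0.0596
grasp_force: 69.7
```

```bash
python3 held.py reel2_mid;python3 -c "
from h import *
c=bot.camera('top')
for i in range(3):
    bot.camera('top');print(bot.get_obs()['eef_pos'])"
```

```text
[0.5193 0.0806 0.0246] [ 1.  -0.3 -0.9] 0.05956400891135739 13.675
scene 0.76 [0.5143 0.0795 0.0443] [-0.005  -0.0011  0.0196]
[0.51937253 0.0806398  0.02473856]
[0.51931033 0.08059977 0.02467977]
[0.51921069 0.08060458 0.02458525]
```

Emit:
carry_out(
  increments=[0, 0, -0.3, 0.2, 0, 0, 0, 0, 0.2, 0, 0, 0, 0, 0.2, 0, 0, 0, 0, 0, 0, 0, 0, 0, 0, 0],
)

```text
clock: 14.7
eef_pos: [0.5158, 0.0806, 0.0193]
tool_rot: [0.709, 0.705, -0.0, -0.0]
ft_force: [-3.7, -1.2, 6.4]
grip_width: 0.0597
grasp_force: 70.5
```

Emit:
carry_out(
  increments=[8.5, 0, 0, 0, 0, 8.5, 0, 0, 0, 0, 8.5, 0, 0, 0, 0, 8.5, 0, 0, 0, 0, 8.5, 0, 0, 0, 0],
)

```text
clock: 15.32
eef_pos: [0.5161, 0.0806, 0.0183]
tool_rot: [0.709, 0.705, -0.0, -0.0]
ft_force: [0.3, 0.2, -0.1]
grip_width: 0.0852
grasp_force: 0.0
```

Emit:
carry_out(
  increments=[8.5, 0, 0, -2, 0, 8.5, 0, 0, -4, 0, 8.5, 0, 0, -5, 0, 8.5, 0, 0, -4, 0, 8.5, -5, 0.8, 0, 0],
)

```text
clock: 15.95
eef_pos: [0.5267, 0.0327, 0.1727]
tool_rot: [0.707, 0.707, 0.004, 0.003]
ft_force: [0.6, -0.6, -0.4]
grip_width: 0.0847
grasp_force: 0.0
```

Emit:
carry_out(
  increments=[8.5, -5, 0.8, 0, 0, 8.5, -5, 0.8, 0, 0, 8.5, -5, 0.8, 0, 0, 8.5, -5, 0.8, 0, 0, 8.5, 0, 0, 0, 0],
)

```text
clock: 16.58
eef_pos: [0.5547, -0.1732, 0.168]
tool_rot: [0.711, 0.703, -0.0, 0.0]
ft_force: [0.5, 0.7, 0.5]
grip_width: 0.0847
grasp_force: 0.0
```

```bash
cat > st.py <<'E'
import sys
from h import *
o=bot.get_obs();print(np.round(o["eef_pos"],4),o["clock"])
c,W,H=look();S=H[...,1];Z=W[...,2]
n=int(sys.argv[1]); h=.018+.036*n
print("stack",circ(W,(Z>h-.009)&(Z<h+.008)&near(W,.516,.08,.06)))
print("boarddisc",circ(W,(Z>.010)&(Z<.027)&near(W,.517,.083,.09)))
for q,x,y in[("red",.572,-.3205),("green",.556,-.202)]:
    print(q,circ(W,(Z>.057)&(Z<.074)&near(W,x,y,.04)))
print("knob",circ(W,(Z>.038)&(Z<.055)&near(W,.657,.083,.06)))
E
python3 st.py 1
```

```text
[ 0.5547 -0.1732  0.168 ] 16.575
stack (659, array([0.5143, 0.0806]), (0.5152, 0.081, 0.0308), array([0.5147, 0.0807]), np.float64(0.0231), np.float64(0.0528))
boarddisc (3668, array([0.5147, 0.0798]), (0.5163, 0.081, 0.0754), array([0.5156, 0.0808]), np.float64(0.0567), np.float64(0.0175))
red (0, array([nan, nan]), (0.0, 0.0, 0.0), array([0., 0.]), np.float64(0.0), np.float64(nan))
green (0, array([nan, nan]), (0.0, 0.0, 0.0), array([0., 0.]), np.float64(0.0), np.float64(nan))
knob (118, array([0.658 , 0.0831]), (0.6588, 0.0834, 0.012), array([0.6584, 0.0832]), np.float64(0.0085), np.float64(0.0472))h.py:21: RuntimeWarning: Mean of empty slice.
  return len(p),p.mean(0).round(4),(round(x,4),round(y,4),round(r,4)),s[:2].round(4),np.sqrt(s[2]+s[:2]@s[:2]).round(4),np.nanmedian(W[m][:,2]).round(4)
  ret = um.true_divide(
  return np.nanmean(a, axis, out=out, keepdims=keepdims)
```

Emit:
carry_out(
  increments=[8.5, -2.9, 0.2, 0, 0, 8.5, 0, 0, 3, 0, 8.5, 0, 0, 3, 0, 8.5, 0, 0, 0, 0, 8.5, 0, 0, 0, 0],
)

```text
clock: 17.25
eef_pos: [0.557, -0.1979, 0.1095]
tool_rot: [0.709, 0.705, 0.0, 0.0]
ft_force: [0.2, 1.0, 0.5]
grip_width: 0.0853
grasp_force: 0.0
```

Emit:
carry_out(
  increments=[8.5, -0.4, 0, 2, 0, 8.5, 0, 0, 2.5, 0, 8.5, 0, 0, 2.5, 0, 8.5, 0, 0, 1, 0, 8.5, 0, 0, 0, 0],
)

```text
clock: 17.88
eef_pos: [0.5568, -0.2025, 0.0289]
tool_rot: [0.709, 0.705, 0.0, 0.0]
ft_force: [0.2, -0.2, -0.6]
grip_width: 0.0851
grasp_force: 0.0
```

Emit:
carry_out(
  increments=[0, 0, 0, 0, 0, 0, 0, 0, 0, 0, 0, 0, 0, 0, 0, 0, 0, 0, 0, 0, 0, 0, 0, 0, 0],
)

```text
clock: 18.5
eef_pos: [0.558, -0.2031, 0.0306]
tool_rot: [0.709, 0.705, 0.001, 0.002]
ft_force: [0.1, 0.8, 5.9]
grip_width: 0.061
grasp_force: 65.6
```

Emit:
carry_out(
  increments=[0, 0, 0, -1, 0, 0, 0, 0, -2, 0, 0, 0, 0, -3, 0, 0, 0, 0, -3, 0, 0, 0, 0, -3, 0],
)

```text
clock: 19.12
eef_pos: [0.5561, -0.2026, 0.1496]
tool_rot: [0.709, 0.705, -0.0, -0.0]
ft_force: [-0.2, -0.2, -1.4]
grip_width: 0.0608
grasp_force: 65.2
```

```bash
python3 held.py reel4_mid
```

```text
[ 0.5561 -0.2026  0.1496] [-0.2 -0.2 -1.4] 0.060787813172926725 19.125
scene 0.69 [ 0.5563 -0.2028  0.1645] [ 0.0003 -0.0002  0.0149]
scene 0.56 [ 0.6455 -0.078   0.0232] [ 0.0894  0.1245 -0.1264]
top 0.77 [ 0.6401 -0.0789  0.0173] [ 0.0841  0.1237 -0.1323]
top 0.53 [ 0.5553 -0.2066  0.1718] [-0.0008 -0.0041  0.0222]
```

Emit:
carry_out(
  increments=[0, 5, -0.7, 0, 0, 0, 5, -0.7, 0, 0, 0, 5, -0.7, 0, 0, 0, 5, -0.7, 0, 0, 0, 5, -0.7, 0, 0],
)

```text
clock: 19.95
eef_pos: [0.5212, 0.0489, 0.1465]
tool_rot: [0.709, 0.705, -0.001, -0.001]
ft_force: [0.4, 0.5, -1.7]
grip_width: 0.0611
grasp_force: 65.3
```

Emit:
carry_out(
  increments=[0, 2.3, -0.4, 0, 0, 0, 1, -0.2, 2, 0, 0, 0, 0, 3, 0, 0, 0, 0, 0, 0, 0, 0, 0, 0, 0],
)

```text
clock: 20.58
eef_pos: [0.5169, 0.0804, 0.0982]
tool_rot: [0.709, 0.705, -0.0, -0.0]
ft_force: [0.3, -0.1, -1.4]
grip_width: 0.0611
grasp_force: 65.5
```

```bash
python3 held.py reel4_mid
```

```text
[0.5169 0.0804 0.0982] [ 0.3 -0.1 -1.4] 0.061087816912391325 20.575
scene 0.95 [ 0.7431 -0.3252  0.0278] [ 0.2262 -0.4056 -0.0705]
scene 0.79 [ 0.646  -0.0801  0.0196] [ 0.1291 -0.1605 -0.0787]
top 0.95 [ 0.6413 -0.0791  0.0157] [ 0.1244 -0.1595 -0.0825]
top 0.64 [ 0.7446 -0.3276  0.0274] [ 0.2277 -0.408  -0.0709]
```

Emit:
carry_out(
  increments=[0, 0, -0.1, 2, 0, 0, 0, 0, 1, 0, 0, 0, 0, 0.6, 0, 0, 0, 0, 0, 0, 0, 0, 0, 0, 0],
)

```text
clock: 21.4
eef_pos: [0.5166, 0.0807, 0.0629]
tool_rot: [0.709, 0.705, 0.0, 0.0]
ft_force: [0.5, 0.4, -0.6]
grip_width: 0.0613
grasp_force: 65.6
```

Emit:
carry_out(
  increments=[0, 0, 0, 0.2, 0, 0, 0, 0, 0.2, 0, 0, 0, 0, 0.2, 0, 0, 0, 0, 0.1, 0, 0, 0, 0, 0, 0],
)

```text
clock: 22.02
eef_pos: [0.516, 0.0806, 0.0553]
tool_rot: [0.709, 0.705, -0.0, -0.0]
ft_force: [1.1, 0.6, -1.3]
grip_width: 0.0614
grasp_force: 65.6
```

Emit:
carry_out(
  increments=[0, 0, 0, 0.1, 0, 0, 0, 0, 0.1, 0, 0, 0, 0, 0, 0, 0, 0, 0, 0, 0, 0, 0, 0, 0, 0],
)

```text
clock: 22.65
eef_pos: [0.5163, 0.0806, 0.0545]
tool_rot: [0.709, 0.705, 0.0, 0.0]
ft_force: [-2.1, 0.5, 6.3]
grip_width: 0.0608
grasp_force: 66.3
```

Contact. Release, rise, and move to red (0.5728,-0.321).

Emit:
carry_out(
  increments=[8.5, 0, 0, 0, 0, 8.5, 0, 0, 0, 0, 8.5, 0, 0, 0, 0, 8.5, 0, 0, 0, 0, 8.5, 0, 0, 0, 0],
)

```text
clock: 23.28
eef_pos: [0.5161, 0.0806, 0.0533]
tool_rot: [0.709, 0.705, -0.0, -0.0]
ft_force: [-0.6, -0.1, -0.1]
grip_width: 0.0848
grasp_force: 0.0
```

Emit:
carry_out(
  increments=[8.5, 0, 0, -2, 0, 8.5, 0, 0, -4, 0, 8.5, 0, 0, -4, 0, 8.5, 0, 0, -1.5, 0, 8.5, -5, 0.7, 0, 0],
)

```text
clock: 23.9
eef_pos: [0.5239, 0.0325, 0.1696]
tool_rot: [0.707, 0.707, 0.001, 0.001]
ft_force: [1.6, 0.1, -0.7]
grip_width: 0.0849
grasp_force: 0.0
```

Emit:
carry_out(
  increments=[8.5, -5, 0.7, 0, 0, 8.5, -5, 0.7, 0, 0, 8.5, -5, 0.7, 0, 0, 8.5, -5, 0.7, 0, 0, 8.5, -5, 0.7, 0, 0],
)

```text
clock: 24.52
eef_pos: [0.5558, -0.2211, 0.1672]
tool_rot: [0.709, 0.705, -0.0, -0.001]
ft_force: [0.1, 0.3, 0.2]
grip_width: 0.0846
grasp_force: 0.0
```

Emit:
carry_out(
  increments=[8.5, -5, 0.7, 0, 0, 8.5, -5, 0.7, 0, 0, 8.5, 0, 0, 0, 0, 8.5, 0, 0, 0, 0, 8.5, 0, 0, 0, 0],
)

```text
clock: 25.15
eef_pos: [0.5696, -0.3183, 0.1681]
tool_rot: [0.709, 0.706, -0.0, -0.001]
ft_force: [-1.0, -0.3, 0.2]
grip_width: 0.0848
grasp_force: 0.0
```

```bash
python3 -W ignore st.py 2
```

```text
[ 0.5696 -0.3183  0.1681] 25.15
stack (704, array([0.515 , 0.0806]), (0.5154, 0.081, 0.0308), array([0.5151, 0.0808]), np.float64(0.023), np.float64(0.0887))
boarddisc (3520, array([0.5141, 0.0789]), (0.5159, 0.0807, 0.0752), array([0.5161, 0.0812]), np.float64(0.0575), np.float64(0.0174))
red (684, array([ 0.5726, -0.3207]), (0.5726, -0.3211, 0.0312), array([ 0.5728, -0.3212]), np.float64(0.0227), np.float64(0.0647))
green (9, array([ 0.5545, -0.1996]), (0.5553, -0.201, 0.0052), array([ 0.5563, -0.203 ]), np.float64(0.0054), np.float64(0.0667))
knob (116, array([0.6581, 0.0833]), (0.6586, 0.0831, 0.0118), array([0.6583, 0.0833]), np.float64(0.0085), np.float64(0.0468))
```

Emit:
carry_out(
  increments=[8.5, -0.3, 0.3, 2, 0, 8.5, 0, 0, 2, 0, 8.5, 0, 0, 2, 0, 8.5, 0, 0, 0, 0, 8.5, 0, 0, 0, 0],
)

```text
clock: 25.82
eef_pos: [0.5733, -0.3223, 0.1095]
tool_rot: [0.709, 0.705, 0.0, 0.001]
ft_force: [-0.0, 0.4, -0.0]
grip_width: 0.0848
grasp_force: 0.0
```

Emit:
carry_out(
  increments=[8.5, 0, 0, 2, 0, 8.5, 0, 0, 2.5, 0, 8.5, 0, 0, 2.3, 0, 8.5, 0, 0, 1, 0, 8.5, 0, 0, 0, 0],
)

```text
clock: 26.45
eef_pos: [0.5728, -0.3227, 0.0307]
tool_rot: [0.709, 0.705, 0.0, -0.0]
ft_force: [0.7, 0.4, 1.3]
grip_width: 0.0853
grasp_force: 0.0
```

Emit:
carry_out(
  increments=[0, 0, 0, 0, 0, 0, 0, 0, 0, 0, 0, 0, 0, 0, 0, 0, 0, 0, 0, 0, 0, 0, 0, 0, 0],
)

```text
clock: 27.08
eef_pos: [0.5741, -0.3235, 0.0327]
tool_rot: [0.709, 0.705, 0.001, 0.002]
ft_force: [0.1, 0.1, 6.1]
grip_width: 0.0611
grasp_force: 65.7
```

Emit:
carry_out(
  increments=[0, 0, 0, -1, 0, 0, 0, 0, -2, 0, 0, 0, 0, -3, 0, 0, 0, 0, -3, 0, 0, 0, 0, -4, 0],
)

```text
clock: 27.7
eef_pos: [0.5717, -0.3222, 0.1604]
tool_rot: [0.709, 0.705, -0.0, -0.002]
ft_force: [1.2, -0.1, -2.6]
grip_width: 0.0609
grasp_force: 65.3
```

```bash
python3 held.py reel1_mid
```

```text
[ 0.5717 -0.3222  0.1604] [ 1.2 -0.1 -2.6] 0.06087157839243407 27.7
scene 0.97 [ 0.5694 -0.32    0.1771] [-0.0023  0.0022  0.0168]
top 0.78 [ 0.576  -0.324   0.1818] [ 0.0043 -0.0018  0.0214]
top 0.51 [ 0.772   0.04   -0.0039] [ 0.2003  0.3622 -0.1643]
```

Emit:
carry_out(
  increments=[0, 5, -0.7, 0, 0, 0, 5, -0.7, 0, 0, 0, 5, -0.7, 0, 0, 0, 5, -0.7, 0, 0, 0, 5, -0.7, 0, 0],
)

```text
clock: 28.52
eef_pos: [0.5373, -0.0708, 0.1584]
tool_rot: [0.709, 0.705, -0.001, -0.002]
ft_force: [-0.7, -0.2, -1.0]
grip_width: 0.0615
grasp_force: 65.5
```

Emit:
carry_out(
  increments=[0, 5, -0.7, 0, 0, 0, 5, -0.7, 0, 0, 0, 3.5, -0.5, 0, 0, 0, 1.6, -0.2, 0, 0, 0, 0, 0, 0, 0],
)

```text
clock: 29.15
eef_pos: [0.5183, 0.0789, 0.1593]
tool_rot: [0.709, 0.706, -0.001, -0.0]
ft_force: [-0.1, -0.5, -2.3]
grip_width: 0.0612
grasp_force: 65.5
```

```bash
python3 held.py reel1_mid
```

```text
[0.5183 0.0789 0.1593] [-0.1 -0.5 -2.3] 0.06120234388638405 29.15
scene 0.61 [0.5153 0.0824 0.1772] [-0.003   0.0034  0.0179]
```

Emit:
carry_out(
  increments=[0, 0, -0.2, 2, 0, 0, 0, 0, 2, 0, 0, 0, 0, 1.5, 0, 0, 0, 0, 0.5, 0, 0, 0, 0, 0, 0],
)

```text
clock: 29.98
eef_pos: [0.5172, 0.0783, 0.1003]
tool_rot: [0.709, 0.705, -0.0, -0.0]
ft_force: [0.4, 0.5, -1.7]
grip_width: 0.0611
grasp_force: 65.5
```

Emit:
carry_out(
  increments=[0, 0.1, -0.1, 0.2, 0, 0, 0, 0, 0.2, 0, 0, 0, 0, 0.2, 0, 0, 0, 0, 0.1, 0, 0, 0, 0, 0, 0],
)

```text
clock: 30.6
eef_pos: [0.516, 0.0796, 0.0933]
tool_rot: [0.709, 0.705, -0.0, -0.0]
ft_force: [-0.1, 0.5, -2.1]
grip_width: 0.0614
grasp_force: 65.5
```

Emit:
carry_out(
  increments=[0, 0, 0, 0.1, 0, 0, 0, 0, 0, 0, 0, 0, 0, 0, 0, 0, 0, 0, 0, 0, 0, 0, 0, 0, 0],
)

```text
clock: 31.22
eef_pos: [0.5163, 0.0796, 0.0926]
tool_rot: [0.709, 0.705, 0.0, 0.0]
ft_force: [0.1, 0.7, 2.0]
grip_width: 0.0616
grasp_force: 65.7
```

Contact starting; one more millimetre and release.

Emit:
carry_out(
  increments=[0, 0, 0, 0.1, 0, 0, 0, 0, 0, 0, 8.5, 0, 0, 0, 0, 8.5, 0, 0, 0, 0, 8.5, 0, 0, 0, 0],
)

```text
clock: 31.85
eef_pos: [0.516, 0.0796, 0.0911]
tool_rot: [0.709, 0.705, -0.0, -0.0]
ft_force: [-0.1, -0.2, -0.2]
grip_width: 0.0854
grasp_force: 0.0
```

Emit:
carry_out(
  increments=[8.5, 0, 0, 0, 0, 8.5, 0, 0, 0, 0, 8.5, 0, 0, -2, 0, 8.5, 0, 0, -4, 0, 8.5, 0, 0, -4, 0],
)

```text
clock: 32.48
eef_pos: [0.5158, 0.0795, 0.1921]
tool_rot: [0.709, 0.705, -0.0, -0.0]
ft_force: [0.4, -0.4, 0.2]
grip_width: 0.0852
grasp_force: 0.0
```

Emit:
carry_out(
  increments=[8.5, 0, 0, 0, 0, 8.5, -5, 0, 0, 0, 8.5, -5, 0, 0, 0, 8.5, -3, 0, 0, 0, 8.5, 0, 0, 0, 0],
)

```text
clock: 33.1
eef_pos: [0.5146, -0.0523, 0.1903]
tool_rot: [0.711, 0.704, -0.001, -0.001]
ft_force: [-0.1, 0.8, -0.1]
grip_width: 0.0848
grasp_force: 0.0
```

```bash
python3 -W ignore st.py 3; python3 -c "
from h import *
c=bot.camera('scene');cv2.imwrite('pics/s2.png',c['pixels'][100:420,150:480])
for d in bot.place_of(c,'cover_knob'): print(d['p'],w(c,d['xyz']))"
```

```text
[ 0.5146 -0.0523  0.1903] 33.1
stack (753, array([0.5148, 0.0809]), (0.515, 0.0812, 0.0307), array([0.515 , 0.0812]), np.float64(0.0231), np.float64(0.1248))
boarddisc (2960, array([0.5138, 0.0859]), (0.5159, 0.0809, 0.0751), array([0.5173, 0.086 ]), np.float64(0.0567), np.float64(0.0174))
red (15, array([ 0.571 , -0.3188]), (0.5715, -0.3201, 0.0046), array([ 0.5728, -0.3211]), np.float64(0.0043), np.float64(0.0635))
green (10, array([ 0.5536, -0.2   ]), (0.5546, -0.2005, 0.005), array([ 0.5568, -0.2041]), np.float64(0.0061), np.float64(0.0659))
knob (117, array([0.658 , 0.0833]), (0.6586, 0.0834, 0.0119), array([0.6583, 0.0834]), np.float64(0.0085), np.float64(0.0469))
0.97 [0.65865166 0.08353284 0.02829448]
```

View pics/s2.png

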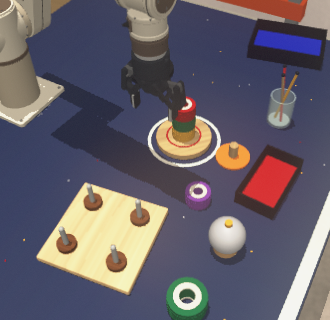

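Stack is straight, on centre at (0.515, 0.081); cover still at (0.658, 0.083). Going for the cover.

Emit:
carry_out(
  increments=[5, 3.4, 3.6, 0, 0, 5, 3.4, 3.6, 0, 0, 5, 3.4, 3.6, 0, 0, 5, 3.4, 3.6, 0, 0, 5, 0, 0, 0, 0],
)

```text
clock: 33.88
eef_pos: [0.6612, 0.0893, 0.1888]
tool_rot: [0.707, 0.707, -0.0, -0.001]
ft_force: [-0.7, -1.0, -0.1]
grip_width: 0.0499
grasp_force: 0.0
```

Emit:
carry_out(
  increments=[5, 0, 0, 3, 0, 5, 0, 0, 3, 0, 5, 0, 0, 3, 0, 5, 0, 0, 0, 0, 5, 0, 0, 0, 0],
)

```text
clock: 34.5
eef_pos: [0.6604, 0.085, 0.1028]
tool_rot: [0.709, 0.705, 0.001, 0.0]
ft_force: [1.0, 0.2, 0.0]
grip_width: 0.05
grasp_force: 0.0
```

```bash
python3 -W ignore held.py cover_knob; python3 -c "
from h import *
c,W,H=look();Z=W[...,2]
m=(H[...,1]>150)&(H[...,0]>10)&(H[...,0]<25)&(Z>0)&(Z<.02)&near(W,.658,.083,.12)
print(circ(W,m))"
```

```text
[0.6604 0.085  0.1028] [1.  0.2 0. ] 0.0499957141067814 34.5
scene 0.76 [0.6578 0.0834 0.0297] [-0.0026 -0.0016 -0.073 ]
top 0.49 [0.6604 0.0821 0.0263] [-0.     -0.003  -0.0765]
(228, array([0.6655, 0.0501]), (0.6775, 0.0475, 0.0486), array([0.667 , 0.0542]), np.float64(0.0188), np.float64(0.0073))
```

Emit:
carry_out(
  increments=[5, -0.2, -0.2, 2, 0, 5, 0, 0, 2.5, 0, 5, 0, 0, 2.5, 0, 5, 0, 0, 1.5, 0, 5, 0, 0, 0.4, 0],
)

```text
clock: 35.38
eef_pos: [0.6576, 0.0827, 0.0116]
tool_rot: [0.709, 0.705, -0.001, -0.0]
ft_force: [-0.2, -0.1, 0.7]
grip_width: 0.0496
grasp_force: 0.0
```

Emit:
carry_out(
  increments=[5, 0, 0, 0, 0, 0, 0, 0, 0, 0, 0, 0, 0, 0, 0, 0, 0, 0, 0, 0, 0, 0, 0, 0, 0],
)

```text
clock: 36.0
eef_pos: [0.6592, 0.0829, 0.0138]
tool_rot: [0.709, 0.705, 0.001, 0.001]
ft_force: [0.7, 0.5, 6.1]
grip_width: 0.0225
grasp_force: 59.2
```

Emit:
carry_out(
  increments=[0, 0, 0, 0, 0, 0, 0, 0, -1, 0, 0, 0, 0, -2, 0, 0, 0, 0, -3, 0, 0, 0, 0, -4, 0],
)

```text
clock: 36.62
eef_pos: [0.6565, 0.0825, 0.1116]
tool_rot: [0.709, 0.705, -0.002, -0.001]
ft_force: [1.0, 0.3, -1.2]
grip_width: 0.0224
grasp_force: 58.8
```

Emit:
carry_out(
  increments=[0, 0, 0, -4, 0, 0, 0, 0, -3, 0, 0, 0, 0, 0, 0, 0, 0, 0, 0, 0, 0, 0, 0, 0, 0],
)

```text
clock: 37.25
eef_pos: [0.6568, 0.0826, 0.1798]
tool_rot: [0.709, 0.705, -0.002, -0.001]
ft_force: [0.7, -0.1, -0.8]
grip_width: 0.0227
grasp_force: 58.9
```

```bash
python3 -W ignore held.py cover_knob; python3 -c "
from h import *
c=bot.camera('scene');cv2.imwrite('pics/s3.png',c['pixels'][100:420,200:530])"
```

```text
[0.6568 0.0826 0.1798] [ 0.7 -0.1 -0.8] 0.02265702992422992 37.25
scene 0.78 [0.6528 0.0841 0.1936] [-0.004   0.0015  0.0139]
```

View pics/s3.png

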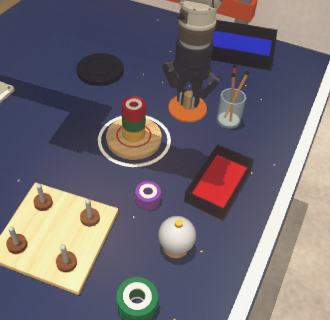

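The cover hangs level in the grip at about (188,107), with the stack to its left. Moving over the stack.

Emit:
carry_out(
  increments=[0, 0, -3.5, 0, 0, 0, 0, -4, 0, 0, 0, 0, -4, 0, 0, 0, 0, -2.5, 0, 0, 0, 0, 0, 0, 0],
)

```text
clock: 38.12
eef_pos: [0.5167, 0.0836, 0.1828]
tool_rot: [0.709, 0.705, -0.0, -0.0]
ft_force: [1.1, 0.7, -1.7]
grip_width: 0.0225
grasp_force: 59.3
```

Emit:
carry_out(
  increments=[0, 0, 0, 0, 0, 0, 0, 0, 0, 0, 0, 0, 0, 1.5, 0, 0, 0, 0, 0, 0, 0, 0, 0, 0, 0],
)

```text
clock: 38.75
eef_pos: [0.5179, 0.0835, 0.1667]
tool_rot: [0.709, 0.705, -0.001, -0.0]
ft_force: [-0.1, -0.3, -1.7]
grip_width: 0.0224
grasp_force: 59.3
```

```bash
python3 -W ignore held.py cover_knob
```

```text
[0.5179 0.0835 0.1667] [-0.1 -0.3 -1.7] 0.02235156245949608 38.75
scene 0.79 [0.5138 0.0853 0.1807] [-0.0041  0.0018  0.014 ]
scene 0.28 [0.5164 0.082  0.1111] [-0.0015 -0.0015 -0.0556]
top 0.33 [0.7118 0.2734 0.0034] [ 0.1939  0.1899 -0.1633]
```

Emit:
carry_out(
  increments=[0, -0.3, -0.2, 1, 0, 0, 0, 0, 0.7, 0, 0, 0, 0, 0.4, 0, 0, 0, 0, 0, 0, 0, 0, 0, 0, 0],
)

```text
clock: 39.58
eef_pos: [0.5163, 0.0807, 0.1466]
tool_rot: [0.709, 0.705, 0.0, 0.0]
ft_force: [-0.4, 0.3, -1.9]
grip_width: 0.0224
grasp_force: 59.3
```

Emit:
carry_out(
  increments=[0, 0, 0, 0.2, 0, 0, 0, 0, 0, 0, 0, 0, 0, 0, 0, 0, 0, 0, 0, 0, 0, 0, 0, 0, 0],
)

```text
clock: 40.2
eef_pos: [0.5162, 0.0806, 0.1445]
tool_rot: [0.709, 0.705, 0.0, 0.0]
ft_force: [0.3, 0.2, -1.6]
grip_width: 0.0223
grasp_force: 59.3
```

Emit:
carry_out(
  increments=[0, 0, 0, 0.2, 0, 0, 0, 0, 0.1, 0, 0, 0, 0, 0, 0, 0, 0, 0, 0, 0, 0, 0, 0, 0, 0],
)

```text
clock: 40.83
eef_pos: [0.5162, 0.0806, 0.1414]
tool_rot: [0.709, 0.705, 0.0, 0.0]
ft_force: [-0.7, 0.3, -1.3]
grip_width: 0.0232
grasp_force: 59.3
```

Emit:
carry_out(
  increments=[0, 0, 0, 0.1, 0, 0, 0, 0, 0, 0, 0, 0, 0, 0, 0, 0, 0, 0, 0, 0, 0, 0, 0, 0, 0],
)

```text
clock: 41.45
eef_pos: [0.5161, 0.0806, 0.1404]
tool_rot: [0.709, 0.705, 0.0, 0.0]
ft_force: [-0.9, 0.2, -1.7]
grip_width: 0.0225
grasp_force: 59.3
```

Emit:
carry_out(
  increments=[0, 0, 0, 0.1, 0, 0, 0, 0, 0, 0, 0, 0, 0, 0, 0, 0, 0, 0, 0, 0, 0, 0, 0, 0, 0],
)

```text
clock: 42.08
eef_pos: [0.5163, 0.0806, 0.1398]
tool_rot: [0.709, 0.705, 0.0, 0.0]
ft_force: [-1.9, 0.3, 4.7]
grip_width: 0.0224
grasp_force: 59.9
```

Emit:
carry_out(
  increments=[0, 0, 0, 0.1, 0, 0, 0, 0, 0, 0, 0, 0, 0, 0, 0, 0, 0, 0, 0, 0, 0, 0, 0, 0, 0],
)

```text
clock: 42.7
eef_pos: [0.5164, 0.0807, 0.1398]
tool_rot: [0.709, 0.705, 0.001, 0.0]
ft_force: [-3.2, -1.0, 9.6]
grip_width: 0.0227
grasp_force: 60.7
```

Contact at 0.1398 as expected. Release (gently, 5 cm) and rise.

Emit:
carry_out(
  increments=[5, 0, 0, 0, 0, 5, 0, 0, 0, 0, 5, 0, 0, 0, 0, 5, 0, 0, 0, 0, 5, 0, 0, 0, 0],
)

```text
clock: 43.32
eef_pos: [0.5161, 0.0806, 0.1382]
tool_rot: [0.709, 0.705, -0.0, -0.0]
ft_force: [-0.4, 0.6, 0.0]
grip_width: 0.0498
grasp_force: 0.0
```

Emit:
carry_out(
  increments=[5, 0, 0, -1, 0, 5, 0, 0, -2, 0, 5, 0, 0, -3, 0, 5, 0, 0, -3, 0, 5, 0, 0, 0, 0],
)

```text
clock: 43.95
eef_pos: [0.5181, 0.0809, 0.2318]
tool_rot: [0.709, 0.705, 0.003, 0.002]
ft_force: [0.1, -0.1, -0.3]
grip_width: 0.0501
grasp_force: 0.0
```

Emit:
carry_out(
  increments=[5, -5, -1, 0, 0, 5, -5, -1, 0, 0, 5, -5, -1, 0, 0, 5, -5, -1, 0, 0, 5, 0, 0, 0, 0],
)

```text
clock: 44.58
eef_pos: [0.4737, -0.122, 0.2278]
tool_rot: [0.711, 0.703, -0.001, -0.0]
ft_force: [0.1, 1.2, 0.7]
grip_width: 0.0499
grasp_force: 0.0
```

```bash
python3 -W ignore - <<'E'
from h import *
c,W,H=look();Z=W[...,2]
print("cover",circ(W,(Z>.124)&(Z<.142)&near(W,.516,.08,.07)),Z[(Z>.124)&(Z<.142)&near(W,.516,.08,.05)].std())
print("knob",circ(W,(Z>.165)&(Z<.185)&near(W,.516,.08,.04)))
print("board",circ(W,(Z>.010)&(Z<.027)&near(W,.517,.083,.09)))
p=c["pixels"][80:330,140:540];s=bot.camera("scene");q=s["pixels"][80:330,160:480]
cv2.imwrite("pics/fin.png",np.hstack([p,q]))
for n in["tray","brush_jar","bauble"]:
    for d in bot.place_of(s,n)[:1]: print(n,d["p"],w(s,d["xyz"]).round(3))
E
```

```text
cover (1753, array([0.5148, 0.0807]), (0.5154, 0.0818, 0.0454), array([0.5155, 0.0814]), np.float64(0.0331), np.float64(0.1334)) 0.002072829365873892
knob (149, array([0.515, 0.081]), (0.5154, 0.0815, 0.0121), array([0.5152, 0.081 ]), np.float64(0.0085), np.float64(0.1731))
board (2449, array([0.5053, 0.0702]), (0.5157, 0.0806, 0.0752), array([0.5186, 0.0837]), np.float64(0.0626), np.float64(0.0173))
tray 0.81 [0.777 0.043 0.003]
brush_jar 0.67 [ 0.713  0.279 -0.002]
bauble 0.92 [ 0.755 -0.167  0.002]
```

View pics/fin.png

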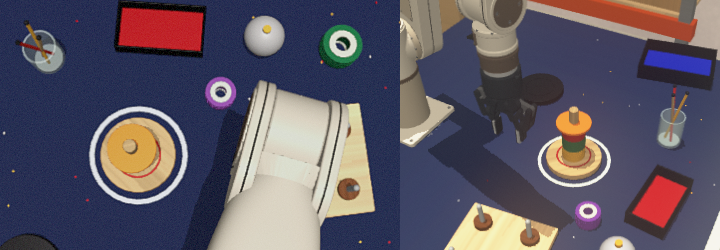

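The picture shows the board inside the ring (138,155), with the three reels stacked and the cover flat and centred, knob up. The bystanders have not moved.

```bash
python3 -c "
from h import *
print(bot.job_done())"
```

```text
the job is handed in; nothing more can be done
None
```

The job is handed in: the round board is centred in the white ring, with the gold, green and red reels (silver absent) stacked straight on it, the orange cover flat and centred on top knob up, and the tray, brush jar and bauble left in place.

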